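# Correct the flip tags on the mould bins

### The arm

A 6-joint arm with a two-finger parallel gripper is mounted at the origin on a cart in front of the work surface, level with it; the furniture and walls round the work are solid. World frame = base frame: x ahead of the robot, y to its left, z up, the work surface at z = 0. Lengths are in m, angles in degrees, forces in N, time in s.
With the tool pointing down it reaches from about 0.325 to 0.85 m from the base axis. Payload 15.5 kg.
Tool frame: the origin (TCP) lies at the very end of the fingers, on their centre line; the grasp point (between the pads) lies arm.grip_depth behind it (arm.grip_depth is the distance from the TCP to the grasp point, in m); z points along the fingers, y is the line along which they close (so a half turn about z gives the same grasp; the last joint's range is limited). The gripper opens to 91 mm and grips with 3 to 60 N. Pads are 32 mm wide; open, the fingers measure 118 mm over their backs; the gripper's body (76 mm by 178 mm) begins 60 mm behind the grasp point.
Start: joints at [-82.191, 28.281, 77.091, -0, 74.628, -5.472], TCP at [0.144, -0.608, 0.214] pointing down, gripper open.
Joint ranges: [-166.48, 166.48], [-47.26, 123.95], [12.59, 153.08], [-70.14, 250.14], [6.76, 159.57], [-176.63, 176.63]. Speed limits (degrees/s): [108.29, 108.29, 147.25, 172.46, 172.46, 172.46].

### API

Orientations are given as a 3x3 rotation matrix whose columns are the frame's x, y, z axes.
In Python, from rig import arm gives the robot as it stands. Calls block until the motion is done:
- arm.move_to(position, orientation): joint-space move of the TCP to a pose.
- arm.move_l(position, orientation=None, feed=0.15): straight line of the TCP; orientation=None keeps the orientation; feed is the mean speed in m/s.
- arm.move_joints(angles): joint-space move.
- arm.grip(opening): finger opening in m; the grip force is fixed at half the most; returns when the fingers have stopped.
- arm.sleep(seconds).
- arm.solve_ik(position, orientation): joint angles nearest the present ones, or None.
- arm.snapshot(name): name is "side" or "top" or "wrist"; returns the picture (384x512x3 uint8, red, green, blue); there is no depth.
- arm.get_calibration(name): a dict with "intrinsics" (3x3 intrinsics, pixels), "k1" (the pictures are not rectified: a ray, as slopes to the right and down, at radius r is drawn at 1 + k1 r^2 times it, then the intrinsics apply), "cam_to_world" (4x4, takes a point from camera to world coordinates). Camera axes: x right, y down, z forward; pixel columns grow to the right and rows downward; lengths in m; the calibration is good to about 2 mm. A picture is of the moment at which its call begins: read the wrist's pose just before it. get_calibration takes no time and is no camera call; for the wrist camera it gives the pose at the moment of the call.
A pose or a line that the arm cannot do raises arm.Unreachable and nothing moves.
- arm.sign_off(): hands the job in; it is judged then, once.
Readings, each from a call of its own:
- arm.current_t(): time.
- arm.current_joint_positions(): joint angles.
- arm.current_dq(): joint speeds.
- arm.current_tau(): joint torques, N m.
- arm.current_ee_pos(): TCP position.
- arm.current_tool_rot(): TCP orientation.
- arm.current_force(): force on the tool from outside, world axes, zero at the start.
- arm.current_torque(): the same for the moment, N m.
- arm.current_width(): finger opening in m.
- arm.current_grasp_force(): force on a finger pad.
Only numpy, scipy, OpenCV 4.12 (cv2) and the standard library are available. Lean on these libraries where they do the work, as an engineer would, in place of code of your own. Each camera call takes 0.05 s, during which the arm holds its last target. There are 200 camera calls.

### The job

Two of the four flip tags on the mould bins are wrong: push over each wrong one with a fingertip, so that every bin with a plaster mould in its tray has its tag leaning back toward the tray (round disc showing) and every empty bin has its tag leaning out toward the robot (straight bar showing). Do not tip over the tags that are already right, and leave the moulds, the stamp and the loop tool where they are; nothing needs to be gripped or lifted.

Things in the scene. Friction and masses are not known exactly. Their poses are not given: they have to be found in the camera images.
- board: Plywood board fixed to the table, 190 x 370 x 12 mm; origin at the centre of its underside on the table, x across it away from the robot, y along it to the left, z up. Four mould bins stand on it side by side in a row along its y, 90 mm apart.
- bin_a: Wooden bin, fixed, places vary. Plate 178 x 78 x 6 mm; origin: centre of its underside, 12 mm above the table; x from tag to tray (away from the robot), y left, z up. Open tray at the back: centre x = +42 mm, inside 82 x 68 mm, walls to z = 26 mm. In front a steel bracket (44 x 60 mm, top z = 46 mm) with its own flip tag, hinge line along y at x = -45, z = +28 mm. Full if a mould lies in its tray, else empty.
- tag_a (a joint): Hinge of bin_a's tag, rad: 0 upright; +0.61 leaning back to its tray, on a stop (round disc shows: FULL); -0.61 leaning out toward the robot, on a stop (straight bar shows: EMPTY). Wooden plate 46 mm wide, 65 mm tall from the hinge, 5 mm thick, 40 g; turns freely, falls to the stop on its side of upright. A push of under 1 N near its top tips it.
- tag_a_top (a point): Middle of the top edge of the tag of bin_a; 105 mm above the table when upright, 93 mm (and 37 mm in front of or behind the hinge) when leaning on a stop.
- bin_b: Wooden bin, fixed, places vary. Plate 178 x 78 x 6 mm; origin: centre of its underside, 12 mm above the table; x from tag to tray (away from the robot), y left, z up. Open tray at the back: centre x = +42 mm, inside 82 x 68 mm, walls to z = 26 mm. In front a steel bracket (44 x 60 mm, top z = 46 mm) with its own flip tag, hinge line along y at x = -45, z = +28 mm. Full if a mould lies in its tray, else empty.
- tag_b (a joint): Hinge of bin_b's tag, rad: 0 upright; +0.61 leaning back to its tray, on a stop (round disc shows: FULL); -0.61 leaning out toward the robot, on a stop (straight bar shows: EMPTY). Wooden plate 46 mm wide, 65 mm tall from the hinge, 5 mm thick, 40 g; turns freely, falls to the stop on its side of upright. A push of under 1 N near its top tips it.
- tag_b_top (a point): Middle of the top edge of the tag of bin_b; 105 mm above the table when upright, 93 mm (and 37 mm in front of or behind the hinge) when leaning on a stop.
- bin_c: Wooden bin, fixed, places vary. Plate 178 x 78 x 6 mm; origin: centre of its underside, 12 mm above the table; x from tag to tray (away from the robot), y left, z up. Open tray at the back: centre x = +42 mm, inside 82 x 68 mm, walls to z = 26 mm. In front a steel bracket (44 x 60 mm, top z = 46 mm) with its own flip tag, hinge line along y at x = -45, z = +28 mm. Full if a mould lies in its tray, else empty.
- tag_c (a joint): Hinge of bin_c's tag, rad: 0 upright; +0.61 leaning back to its tray, on a stop (round disc shows: FULL); -0.61 leaning out toward the robot, on a stop (straight bar shows: EMPTY). Wooden plate 46 mm wide, 65 mm tall from the hinge, 5 mm thick, 40 g; turns freely, falls to the stop on its side of upright. A push of under 1 N near its top tips it.
- tag_c_top (a point): Middle of the top edge of the tag of bin_c; 105 mm above the table when upright, 93 mm (and 37 mm in front of or behind the hinge) when leaning on a stop.
- bin_d: Wooden bin, fixed, places vary. Plate 178 x 78 x 6 mm; origin: centre of its underside, 12 mm above the table; x from tag to tray (away from the robot), y left, z up. Open tray at the back: centre x = +42 mm, inside 82 x 68 mm, walls to z = 26 mm. In front a steel bracket (44 x 60 mm, top z = 46 mm) with its own flip tag, hinge line along y at x = -45, z = +28 mm. Full if a mould lies in its tray, else empty.
- tag_d (a joint): Hinge of bin_d's tag, rad: 0 upright; +0.61 leaning back to its tray, on a stop (round disc shows: FULL); -0.61 leaning out toward the robot, on a stop (straight bar shows: EMPTY). Wooden plate 46 mm wide, 65 mm tall from the hinge, 5 mm thick, 40 g; turns freely, falls to the stop on its side of upright. A push of under 1 N near its top tips it.
- tag_d_top (a point): Middle of the top edge of the tag of bin_d; 105 mm above the table when upright, 93 mm (and 37 mm in front of or behind the hinge) when leaning on a stop.
- mould_1: Loose off-white plaster tile mould with relief on top, about 60 x 76 x 30 mm, 0.11 kg, lying in the tray of a bin (top about 48 mm above the table); origin at the centre of its underside. Stays where it is.
- mould_2: Loose off-white plaster tile mould with relief on top, about 60 x 76 x 30 mm, 0.11 kg, lying in the tray of a bin (top about 48 mm above the table); origin at the centre of its underside. Stays where it is.
- stamp: Bystander: small wooden stamp, 26 mm thick, 54 mm tall, loose, standing on the table close beside the right end of the board; origin at the centre of its foot.
- loop_tool: Bystander: loop tool with a wooden handle, 34 x 170 x 13 mm, loose, lying on the table close beside the left end of the board; origin at the centre of its underside.

How it is judged (in metres and radians):
At the end, for the whole second after the job is handed in: The tag of each bin with a mould leans back toward its tray (hinge above +0.5 rad), the tag of each empty bin leans out toward the robot (hinge below -0.5 rad), and both moulds lie in their trays within 15 mm of where they were (value of joint each of tag_a, tag_d below -0.5 rad and value of joint each of tag_b, tag_c above 0.5 rad and not (distance of mould_1 from where it was at the start of the episode above 0.015 m) and not (distance of mould_2 from where it was at the start of the episode above 0.015 m)); the robot touches nothing.
It fails at once if a bin or its tag is pushed with the arm or the gripper's body instead of the fingers (contact force between the arm and bin_a above 3 N or contact force between the arm and bin_b above 3 N or contact force between the arm and bin_c above 3 N or contact force between the arm and bin_d above 3 N).
It fails at once if a tag that was already right is tipped past upright (value of joint tag_b below 0 rad or value of joint tag_d above 0 rad).
It fails at once if a mould is lifted or moved more than 15 mm (distance of any of mould_1, mould_2 from where it was at the start of the episode above 0.015 m).
It fails at once if the stamp or the loop tool is moved more than 30 mm or knocked over (distance of any of stamp, loop_tool from where it was at the start of the episode above 0.03 m or angle between stamp's own z axis and vertical above 0.6 rad).
It also fails if it takes over 38 s, if anything falls off the work surface, if the arm or the gripper's body presses on something with over 40 N, if the wrist force passes 120 N, or if a joint passes its speed limit or range.

## Working session

There is one attempt and no reset: what is moved stays moved. The work goes in short steps, each a Python script; the robot and the scene stay as the last script left them, time stands still between calls to the robot, and variables do not carry over. Pictures are saved under pics/ and viewed, at most 10 in all, crops included, and the job is handed in when it is done.

```bash
mkdir -p pics; python3 - <<'E'
from rig import arm
import cv2,numpy as np
for n in("top","side"):
    im=arm.snapshot(n); cv2.imwrite(f"pics/{n}0.png",im[:,:,::-1])
    c=arm.get_calibration(n); print(n,np.round(c["intrinsics"],1).tolist(),c["k1"],np.round(c["cam_to_world"],3).tolist())
print(arm.current_t(),arm.grip_depth,arm.current_tool_rot())
E
```

```text
top [[428.8, 0.0, 261.6], [0.0, 428.8, 189.5], [0.0, 0.0, 1.0]] -0.12488601877454711 [[0.029, -0.992, 0.123, 0.399], [-0.999, -0.031, -0.015, 0.195], [0.019, -0.122, -0.992, 1.136], [0.0, 0.0, 0.0, 1.0]]
side [[496.0, 0.0, 245.7], [0.0, 496.0, 197.3], [0.0, 0.0, 1.0]] -0.2155866433846044 [[0.99, -0.053, 0.127, 0.377], [-0.137, -0.477, 0.868, -0.659], [0.014, -0.877, -0.479, 0.564], [0.0, 0.0, 0.0, 1.0]]
0.1 0.0188 [[ 9.73261673e-01  2.29699144e-01 -1.39724796e-04]
 [ 2.29699158e-01 -9.73261070e-01  1.08887265e-03]
 [ 1.14124411e-04 -1.09185268e-03 -9.99999397e-01]]
```

View pics/top0.png

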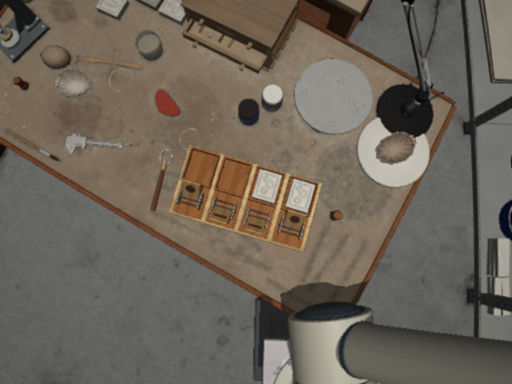

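View pics/side0.png

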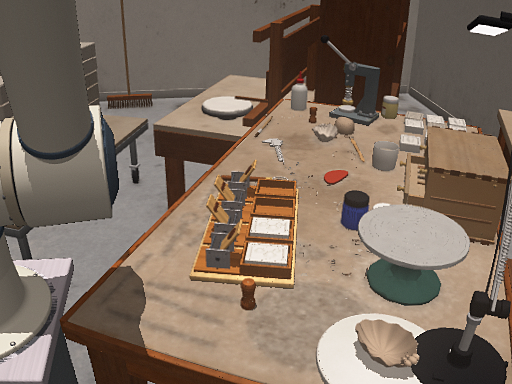

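```bash
python3 - <<'E'
import cv2
a=cv2.imread("pics/top0.png")[140:255,160:330]; cv2.imwrite("pics/tc.png",cv2.resize(a,(798,540),interpolation=cv2.INTER_CUBIC))
a=cv2.imread("pics/side0.png")[150:290,185:305]; cv2.imwrite("pics/sc.png",cv2.resize(a,(514,600),interpolation=cv2.INTER_CUBIC))
E
```

```text
(no output)
```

View pics/tc.png

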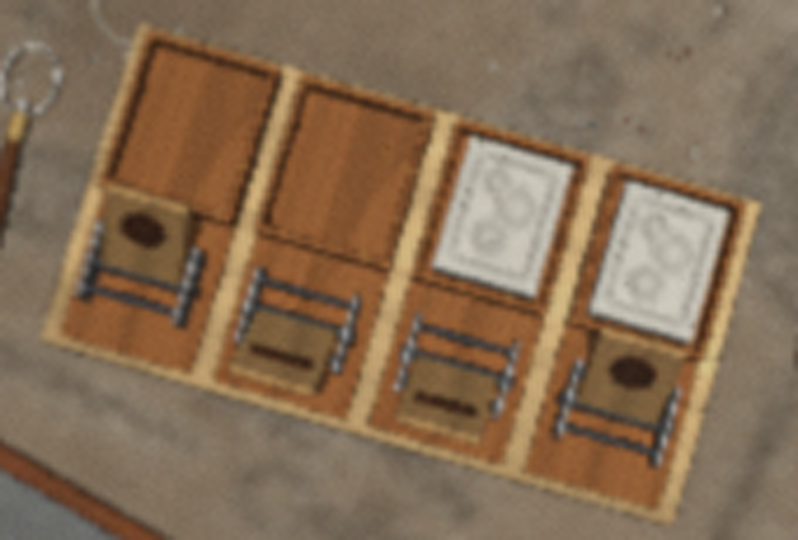

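View pics/sc.png

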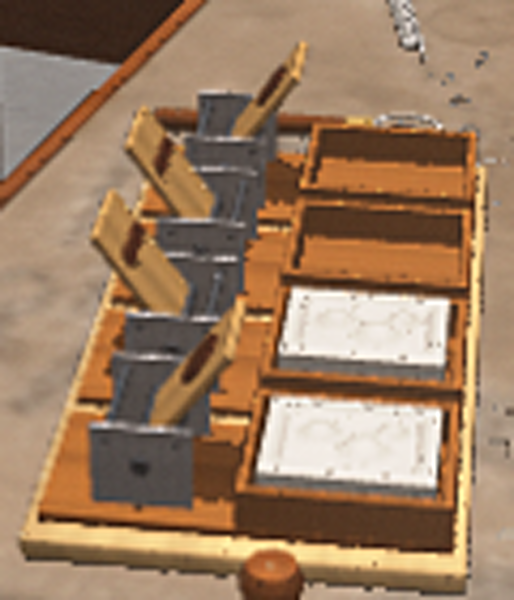

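The leftmost bin is empty but shows its disc, and the third from the left is full but shows its bar, so those two tags are wrong. In the top crop the board corners are at (140,27), (758,205), (672,520) and (45,338).

```bash
cat >h.py <<'E'
from rig import arm
import cv2,numpy as np
def ray(n,uv):
    c=arm.get_calibration(n);d=np.array([c["k1"],0,0,0,0.])
    p=cv2.undistortPoints(np.array(uv,float).reshape(-1,1,2),c["intrinsics"],d).reshape(-1,2)
    T=c["cam_to_world"];return T[:3,3],np.c_[p,np.ones(len(p))]@T[:3,:3].T
def onz(n,uv,z):
    o,d=ray(n,uv);return o+d*((z-o[2])/d[:,2])[:,None]
def proj(n,P):
    c=arm.get_calibration(n);T=np.linalg.inv(c["cam_to_world"]);d=np.array([c["k1"],0,0,0,0.])
    return cv2.projectPoints(np.array(P,float).reshape(-1,1,3),cv2.Rodrigues(T[:3,:3])[0],T[:3,3],c["intrinsics"],d)[0].reshape(-1,2)
s=798/170
cor=onz("top",np.array([(140,27),(758,205),(672,520),(45,338)])/s+[160,140],0.012)
C=cor.mean(0); v=(cor[0]+cor[3]-cor[1]-cor[2])[:2]; v/=np.linalg.norm(v)
X=np.array([v[1],-v[0],0]);Y=np.array([*v,0]);Z=np.array([0,0,1.])
R=np.c_[X,-Y,-Z]
def W(x,y,z): return np.array([C[0],C[1],0])+x*X+y*Y+z*Z
E
python3 - <<'E'
from h import *
print(C,np.degrees(np.arctan2(X[1],X[0])),[np.linalg.norm(cor[i]-cor[i-1]).round(4) for i in range(4)])
tops=[W(-.045+sg*.037,y,.093) for sg,y in((1,.135),(-1,.045),(-1,-.045),(1,-.135))]
print((proj("side",tops)-[185,150])*4.283); print((proj("top",tops)-[160,140])*s)
q=None
for p in (W(.025,.135,.16),W(.025,.135,.078),W(-.04,.135,.078),W(-.112,-.045,.16),W(-.112,-.045,.078),W(-.05,-.045,.078)):
    print(p.round(3),np.hypot(*p[:2]).round(3),arm.solve_ik(p,R))
E
```

```text
[0.51513407 0.21842025 0.012     ] -14.40706929696005 [np.float64(0.1846), np.float64(0.366), np.float64(0.184), np.float64(0.3646)]
[[291.46710434  57.64938061]
 [124.72247683 124.06263974]
 [ 91.60201169 210.93059854]
 [226.6789928  325.76893442]]
[[148.22230612 197.78283026]
 [271.96536759 381.91223375]
 [439.02123773 430.53278263]
 [644.95767044 341.42590354]]
[0.573 0.343 0.16 ] 0.668 [ 2.57834937e+01  3.46053459e+01  7.41358292e+01 -2.54444375e-14
  7.12588248e+01  1.30190563e+02]
[0.573 0.343 0.078] 0.668 [ 2.57834937e+01  3.97241987e+01  7.83545653e+01 -2.54444375e-14
  6.19212360e+01  1.30190563e+02]
[0.51  0.359 0.078] 0.624 [ 2.96699714e+01  3.68016832e+01  8.52240117e+01 -2.54444375e-14
  5.79743051e+01  1.34077041e+02]
[0.395 0.203 0.16 ] 0.444 [ 1.94308098e+01  1.81266583e+01  1.05517039e+02 -2.54444375e-14
  5.63563029e+01  1.23837879e+02]
[0.395 0.203 0.078] 0.444 [ 1.94308098e+01  2.62373703e+01  1.10668298e+02 -2.54444375e-14
  4.30943316e+01  1.23837879e+02]
[0.456 0.187 0.078] 0.493 [ 1.53986312e+01  2.88881116e+01  1.04137101e+02 -2.54444375e-14
  4.69747877e+01  1.19805700e+02]
```

```bash
cat >>h.py <<'E'
R2=np.c_[-X,Y,-Z]
E
python3 - <<'E'
from h import *
arm.grip(0.0)
p=arm.current_ee_pos();k=.45/np.hypot(p[0],p[1])
arm.move_to(np.array([p[0]*k,p[1]*k,.24]),arm.current_tool_rot())
arm.move_to(W(-.118,-.045,.2),R2)
arm.move_l(W(-.118,-.045,.078),feed=.12)
arm.move_l(W(-.051,-.045,.078),feed=.06)
print(arm.current_force())
arm.move_l(W(-.118,-.045,.078),feed=.12)
arm.move_l(W(-.118,-.045,.2),feed=.15)
arm.move_l(W(.03,.135,.2),feed=.2)
print(arm.current_t(),arm.current_ee_pos(),W(.03,.135,.2),arm.current_width())
im=arm.snapshot("side");cv2.imwrite("pics/s1.png",cv2.resize(im[100:300,125:325,::-1],(600,600)))
E
```

```text
[-0.47856068  0.17730446  0.06852723]
10.1917 [0.57723289 0.3413634  0.19982739] [0.57777991 0.34171055 0.2       ] -2.4581090792449812e-06
```

View pics/s1.png

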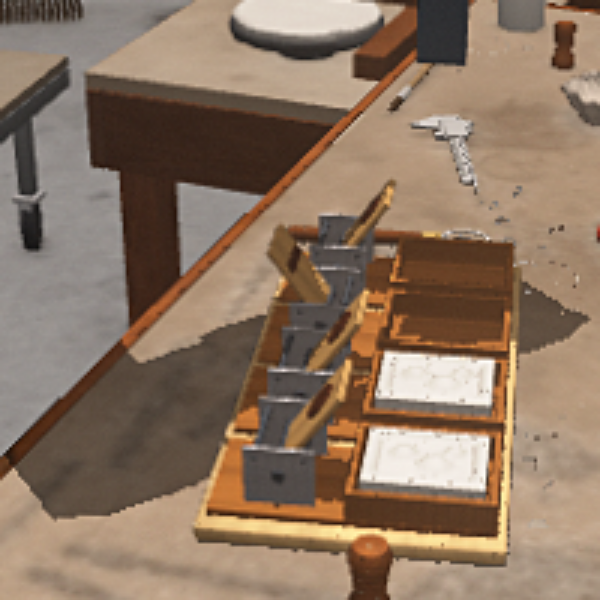

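The third tag now leans back (top at about (355,300) in the crop), and the other tags haven't moved. Next is the leftmost tag.

```bash
python3 - <<'E'
from h import *
arm.move_l(W(.03,.135,.078),feed=.12)
arm.move_l(W(-.037,.135,.078),feed=.06)
print(arm.current_force())
arm.move_l(W(.03,.135,.078),feed=.12)
arm.move_l(W(.03,.135,.25),feed=.15)
print(arm.current_t())
im=arm.snapshot("side");cv2.imwrite("pics/s2.png",cv2.resize(im[100:300,125:325,::-1],(600,600)))
E
```

```text
[ 0.81085346  0.35799755 -0.44601946]
14.6833
```

View pics/s2.png

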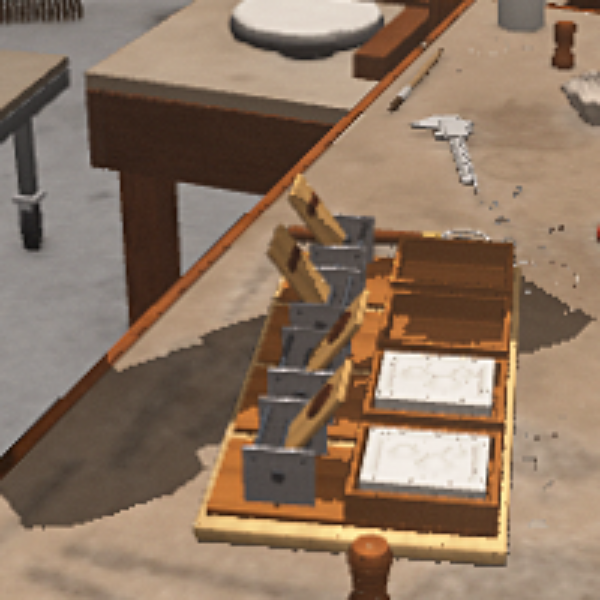

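The leftmost tag now leans out (top at about (300,185)), so all four tags match their bins and the moulds haven't moved.

```bash
python3 -c "
from rig import arm
arm.sleep(.5);print(arm.sign_off())"
```

```text
the job is handed in; nothing more can be done
None
```

I flipped both wrong tags (leftmost bin to EMPTY, third from the left to FULL) and handed the job in at about 15 s; the last side picture shows all four tags correct and the moulds in place, but sign-off returned no verdict.

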